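# Put the amber bottles back in the tray in order of size

### The arm

A 6-joint arm with a two-finger parallel gripper is mounted at the origin on the work surface. World frame = base frame: x ahead of the robot, y to its left, z up, the work surface at z = 0. Lengths are in m, angles in degrees, forces in N, time in s.
With the tool pointing down it reaches from about 0.3 to 0.75 m from the base axis. Payload 8.5 kg.
Tool frame: the origin (TCP) lies at the very end of the fingers, on their centre line; the grasp point (between the pads) lies 19 mm behind it; z points along the fingers, y is the line along which they close (so a half turn about z gives the same grasp; the last joint's range is limited). The gripper opens to 85 mm and grips with 20 to 120 N. Pads are 22 mm wide; open, the fingers measure 114 mm over their backs; the gripper's body (76 mm by 85 mm) begins 54 mm behind the grasp point. The pads swing forward as they close: fully open they stand 13 mm farther back than shut.
Start: joints at [55.617, 21.807, 74.336, -0, 83.858, -12.336], TCP at [0.206, 0.51, 0.231] pointing down, gripper open.
Joint ranges: [-178.18, 178.18], [-50.72, 133.34], [12.68, 142.11], [-81.47, 261.47], [9.98, 163.14], [-165.26, 165.26]. Speed limits (degrees/s): [136.94, 136.94, 180, 180, 180, 180].

### API

Orientations are given as a 3x3 rotation matrix whose columns are the frame's x, y, z axes.
In Python, from rig import observe, cams, ticket gives the robot as it stands.
- The arm moves only by the tool move_arm, never from a script. Its arguments are lists of equal length, an entry for each row: "jaw": the finger opening in cm, from 0 to 8.54; "dp": the shift along the tool's x, y, z in cm, a list of three; "turn": the turn, a rotation vector about the tool's x, y, z in rad, a list of three. In form: {"jaw": [jaw, ...], "dp": [[tx, ty, tz], ...], "turn": [[wx, wy, wz], ...]}. A call has 1 to 12 rows; each row shifts and turns the commanded pose from where the row before left it, along the tool's axes as they then stand; what a row does not reach is not made up. A row lasts 1/12 s, in which the tool goes at most 41.7 mm and 7.16 degrees, less where a joint would pass 70% of its speed; a pose out of reach is approached as far as the arm can. A call is refused whole if a number of a shift passes 4.17 or a number of a turn 0.125, either way. A call with a gripper value outside its range is refused whole. The fingers move at their own pace and stop on an object; "force" is the grip in N (left out, the last holds). Time passes only in rows, so rows that do not move let the fingers close. It gives the time, the measured TCP pose, the force, the opening and the grip force at its end, in the units of the state.
- observe(): the state, without advancing time (a new reading comes with each control period).
- cams.get_image(name): name is "scene" or "side" or "wrist"; returns (picture, depth): 420x560x3 uint8, red, green, blue; 420x560 float32, m along the optical axis (not along the pixel's ray), 0 where there is no reading.
- cams.calibration(name): a dict with "vertical_fov" (degrees; the focal length in pixels is half the picture's height over the tangent of half this angle, whatever the lens; pixels are square), "cx", "cy" (the principal point, pixels), "view" (4x4, takes a point from world to camera coordinates); the wrist camera has in their place "tool_from_camera" (4x4, takes a point from camera to tool coordinates, whose origin is the TCP and whose axes are the flange's). Camera axes: x right, y up, looking along -z (the intrinsics and any distortion apply to the point x, -y, -z); pixel columns grow to the right and rows downward; lengths in m; the calibration is good to about 2 mm. The wrist camera is an equidistant fisheye: a pixel r from the principal point sees the ray r / f radians off the axis. A picture is of the moment at which its call begins: read the wrist's pose just before it. calibration takes no time and is no camera call.
- ticket.close_job(): hands the job in; it is judged then, once.
Trained networks look in the newest picture that a camera, given by its name, has taken for a name from the list of things; names that differ only in an ending like _2 or _b are one class to them, and where a whole thing is asked for, a point or a joint stands for the part that bears it (a point fixed in the world has none). Each returns a list of dicts, best first, with "p" (0 to 1); they miss things now and then, are a little off and sometimes report something else, mostly with a low value. They report only what shows in the picture. A call takes as long as a camera call.
- cams.spot_in(camera, query): "box" ([centre column, centre row, width, height] as shares, 0 to 1, of the picture: columns of its width, rows of its height, round what is visible of it).
- cams.outline_of(camera, query): "mask" (420x560 bool, what is visible of it) and "box" ([centre column, centre row, width, height] as shares, 0 to 1, of the picture: columns of its width, rows of its height, round what is visible of it).
- cams.mark_of(camera, query): "location" ([column, row] as shares, 0 to 1, of the picture: columns of its width, rows of its height: a listed point, or the origin of a listed thing).
The state is a dict: "time_s": time; "q": joint angles; "qvel": joint speeds; "joint_efforts": joint torques, N m; "position": TCP position; "tool_rot": TCP orientation; "ft_force": force on the tool from outside, world axes, zero at the start; "wrist_torque": the same for the moment, N m; "grip_width": finger opening in m; "gripper_force": force on a finger pad.
Only numpy, scipy, OpenCV 4.12 (cv2) and the standard library are available. Lean on these libraries where they do the work, as an engineer would, in place of code of your own. Each camera call takes 0.05 s, during which the arm holds its last target. There are 200 camera calls.

### The job

Tidy the smelling station: stand the four loose amber bottles in the four empty bays of the blue tray, one in each bay, so that the row falls steadily in size from the big stock bottle at one end down to the smallest bottle beside the coffee jar at the other. Keep the bottles upright and set them down gently on the floor of their bays; leave the stock bottle, the coffee jar, the beaker, the funnel and the spray flacon where they stand.

Things in the scene. Friction and masses are not known exactly. Their poses are not given: they have to be found in the camera images.
- bottle_120: The largest of the four loose round bottles (120 ml): amber glass, blank paper label, black screw cap; stands upright on the table. 48 mm in diameter and straight-sided up to 91 mm, 126 mm high in all; the cap on top is 28 mm wide and 17 mm high. Origin: centre of its underside, z up.
- bottle_60: The second largest of the four loose round bottles (60 ml): amber glass, blank paper label, black screw cap; stands upright on the table. 39 mm in diameter and straight-sided up to 74 mm, 106 mm high in all; the cap on top is 24 mm wide and 16 mm high. Origin: centre of its underside, z up.
- bottle_30: The second smallest of the four loose round bottles (30 ml): amber glass, blank paper label, black screw cap; stands upright on the table. 33 mm in diameter and straight-sided up to 60 mm, 88 mm high in all; the cap on top is 22 mm wide and 15 mm high. Origin: centre of its underside, z up.
- bottle_10: The smallest of the four loose round bottles (10 ml): amber glass, blank paper label, black screw cap; stands upright on the table. 25 mm in diameter and straight-sided up to 44 mm, 68 mm high in all; the cap on top is 20 mm wide and 14 mm high. Origin: centre of its underside, z up.
- tray: Fixed low blue wooden tray, one row of six square bays, 424 mm long (its y) and 76 mm deep (its x). Origin: centre of its underside, on the table. Bay centres at its y = -175, -105, -35, 35, 105, 175 mm, x = 0. Bays are 66 x 66 mm inside, floor 6 mm and rims and dividers 16 mm above the table. The end bays hold the stock bottle and the coffee jar (either way round); the middle four are empty.
- stock_bottle: The big stock bottle (250 ml): same amber glass, label and black cap, 61 mm in diameter and 150 mm high; it already stands in the bay at one end of the tray (at either end) and stays there. Origin: centre of its underside.
- coffee_jar: Squat clear glass jar of dark coffee beans with a cork lid, 52 mm in diameter and 54 mm high; it stands in the bay at the other end of the tray and stays there. Origin: centre of its underside.
- beaker: Empty clear glass beaker, 53 mm in diameter and 70 mm high, standing among the bottles; not to be disturbed. Origin: centre of its underside.
- funnel: Small clear glass funnel standing mouth down among the bottles, 62 mm in diameter at the foot, thin stem up to 95 mm; not to be disturbed. Origin: centre of its underside.
- spray_flacon: Square clear glass perfume flacon with a pale yellow filling and a silver cap, 36 mm by 36 mm, 96 mm high, standing among the bottles; not to be disturbed. Origin: centre of its underside.

How it is judged:
By the outcome, as a careful person would: the job done as asked, in the order asked, and still so for the second after the job is handed in, with the robot touching nothing.
It also fails if it takes over 112 s, if anything falls off the work surface, if the arm or the gripper's body presses on something with over 40 N, if the wrist force passes 120 N, or if a joint passes its speed limit or range.

## Working session

There is one attempt and no reset: what is moved stays moved. The work goes in short steps, Python scripts to look and compute and a tool call to move; the robot and the scene stay as the last step left them, time stands still between calls to the robot, and variables do not carry over. Pictures are saved under pics/ and viewed, at most 14 in all, crops included, and the job is handed in when it is done.

Besides the shell and the picture viewer there is one more tool, called after "Call:" as name(argument=value, ...) on one line, values as JSON. move_arm: Moves the arm, as the interface text tells. Its arguments: {"type":"object","properties":{"jaw":{"type":"array","items":{"type":"number"}},"dp":{"type":"array","items":{"type":"array","items":{"type":"number"}}},"turn":{"type":"array","items":{"type":"array","items":{"type":"number"}}},"force":{"type":"number"}},"required":["jaw","dp","turn"]}

```bash
ls; mkdir -p pics
python3 - <<'E'
from rig import observe,cams,ticket
import cv2,numpy as np
s=observe();print({k:np.round(v,3).tolist() for k,v in s.items()})
ims=[]
for n in("scene","side"):
    p,d=cams.get_image(n);cv2.imwrite(f"pics/{n}0.png",p[:,:,::-1])
    print(n,{k:np.round(v,4).tolist() if not isinstance(v,str) else v for k,v in cams.calibration(n).items()})
    for q in("bottle_120","bottle_60","bottle_30","bottle_10","tray","stock_bottle","coffee_jar","beaker","funnel","spray_flacon"):
        r=cams.spot_in(n,q);print(q,[(np.round(np.array(a['box'])*[560,420,560,420]).astype(int).tolist(),round(a['p'],2)) for a in r[:4]])
E
```

```text
pics
{'time_s': 0.0, 'q': [55.617, 21.84, 74.385, -0.003, 83.858, -12.334], 'qvel': [-0.026, 0.022, -0.047, 0.023, -0.047, 0.039], 'joint_efforts': [0.001, -44.846, -23.128, -0.0, 0.005, -0.0], 'position': [0.206, 0.51, 0.231], 'tool_rot': [[-0.927, 0.375, -0.001], [0.375, 0.927, -0.001], [0.0, -0.001, -1.0]], 'ft_force': [-0.161, -0.282, 0.023], 'wrist_torque': [0.037, 0.0, 0.004], 'gripper_force': 0.0, 'grip_width': 0.085}
scene {'vertical_fov': 52.8989, 'cx': 279.1537, 'cy': 207.7057, 'view': [[0.0036, 0.9999, 0.0094, 0.0104], [-0.8063, -0.0027, 0.5915, 0.3937], [0.5915, -0.0097, 0.8063, -1.1946], [0.0, 0.0, 0.0, 1.0]]}
bottle_120 [([143, 150, 23, 32], 0.81), ([425, 152, 36, 50], 0.79), ([285, 179, 24, 42], 0.59), ([388, 172, 21, 26], 0.59)]
bottle_60 [([143, 150, 23, 32], 0.81), ([425, 152, 36, 50], 0.79), ([285, 179, 24, 42], 0.59), ([388, 172, 21, 26], 0.59)]
bottle_30 [([143, 150, 23, 32], 0.81), ([425, 152, 36, 50], 0.79), ([285, 179, 24, 42], 0.59), ([388, 172, 21, 26], 0.59)]
bottle_10 [([143, 150, 23, 32], 0.81), ([425, 152, 36, 50], 0.79), ([285, 179, 24, 42], 0.59), ([38
[... 503 characters left out ...]
24, 353, 17, 34], 0.66), ([169, 167, 26, 50], 0.6), ([200, 188, 12, 19], 0.6)]
bottle_60 [([259, 227, 15, 42], 0.92), ([324, 353, 17, 34], 0.66), ([169, 167, 26, 50], 0.6), ([200, 188, 12, 19], 0.6)]
bottle_30 [([259, 227, 15, 42], 0.92), ([324, 353, 17, 34], 0.66), ([169, 167, 26, 50], 0.6), ([200, 188, 12, 19], 0.6)]
bottle_10 [([259, 227, 15, 42], 0.92), ([324, 353, 17, 34], 0.66), ([169, 167, 26, 50], 0.6), ([200, 188, 12, 19], 0.6)]
tray [([313, 205, 121, 98], 0.94)]
stock_bottle [([269, 137, 24, 56], 0.56)]
coffee_jar [([350, 225, 23, 30], 0.92)]
beaker [([228, 206, 27, 39], 0.63)]
funnel [([311, 298, 24, 41], 0.61), ([227, 205, 27, 38], 0.33)]
spray_flacon [([283, 257, 21, 41], 0.81)]
```

View pics/scene0.png

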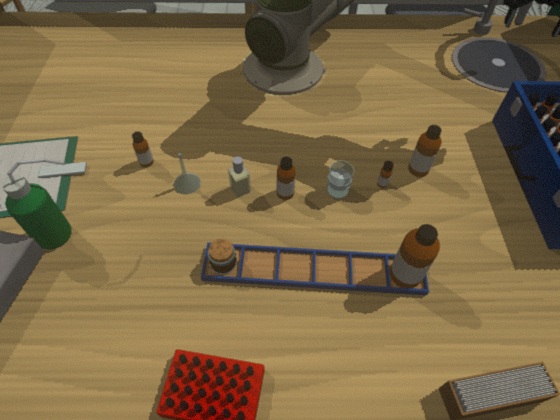

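View pics/side0.png

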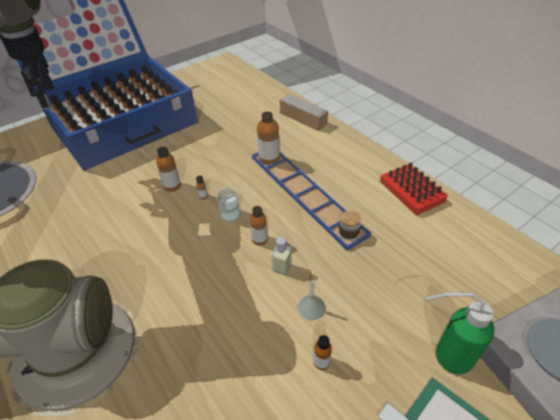

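The scene view shows the 120 bottle at (425,152), the 60 at (285,179), the 30 at (143,150) and the 10 at (388,172). The stock bottle is at the right (+y) end of the tray (410,255) and the coffee jar at the left end (221,256). The side view agrees.

```bash
cat > h.py <<'E'
from rig import observe,cams,ticket
import cv2,numpy as np
from scipy.optimize import least_squares
def cal(n):
    c=cams.calibration(n);return 210/np.tan(np.radians(c['vertical_fov']/2)),c['cx'],c['cy'],np.array(c['view'])
def pts(n,d,mask):
    f,cx,cy,V=cal(n);r,c=np.nonzero(mask&(d>0));z=d[r,c]
    P=np.c_[(c+.5-cx)/f*z,-(r+.5-cy)/f*z,-z,np.ones(len(z))]
    return (P@np.linalg.inv(V).T)[:,:3]
def ray0(n,uv,h=0):
    f,cx,cy,V=cal(n);I=np.linalg.inv(V);d=I[:3,:3]@[(uv[0]-cx)/f,-(uv[1]-cy)/f,-1];o=I[:3,3]
    return o+d*(h-o[2])/d[2]
def proj(n,P):
    f,cx,cy,V=cal(n);c=V[:3,:3]@P+V[:3,3];return np.array([cx+f*c[0]/-c[2],cy-f*c[1]/-c[2]])
def axis(P,R):
    f=lambda x:np.hypot(P[:,0]-x[0],P[:,1]-x[1])-R
    m=np.median(P,0)[:2]
    return least_squares(f,m,loss='soft_l1',f_scale=.002).x
E
cat > m.py <<'E'
from h import *
Z={'bottle_120':(.024,.091),'bottle_60':(.0195,.074),'bottle_30':(.0165,.06),'bottle_10':(.0125,.044)}
px={'scene':{'bottle_120':(425,152),'bottle_60':(285,179),'bottle_30':(143,150),'bottle_10':(388,172)},
'side':{'bottle_120':(169,167),'bottle_60':(259,227),'bottle_30':(324,353),'bottle_10':(200,188)}}
for n in('scene','side'):
    p,d=cams.get_image(n); o=cams.outline_of(n,'bottle_60')
    for b,(R,h) in Z.items():
        for a in o:
            u=np.array(a['box'][:2])*[560,420]
            if np.hypot(*(u-px[n][b]))<8:
                P=pts(n,d,a['mask']);Q=P[(P[:,2]>.012)&(P[:,2]<h-.002)]
                C=pts(n,d,a['mask'] );zt=np.percentile(P[:,2],97);C=C[C[:,2]>zt-.006]
                print(n,b,len(Q),np.round(axis(Q,R)*1000,1),'cap',np.round(C.mean(0)*1000,1),'ztop',round(zt*1000),'p',round(a['p'],2));break
        else: print(n,b,'none')
    for q in('beaker','funnel','spray_flacon','coffee_jar','stock_bottle'):
        r=cams.mark_of(n,q)
        for a in r[:2]: print(n,q,np.round(ray0(n,np.array(a['location'])*[560,420],.006 if q[0] in'c' or q[:2]=='st' else 0)*1000),round(a['p'],2))
    t=cams.outline_of(n,'tray')[0];P=pts(n,d,t['mask']);T=P[(P[:,2]>.012)&(P[:,2]<.022)]
    print('tray',len(T),cv2.minAreaRect((T[:,:2]*1000).astype(np.float32)))
E
python3 m.py
```

```text
scene bottle_120 584 [377.4 310.3] cap [379.9 308.9 125. ] ztop 126 p 0.9
scene bottle_60 327 [449.    2.3] cap [451.    2.2 105.2] ztop 106 p 0.91
scene bottle_30 225 [ 359.1 -317.9] cap [ 361.4 -317.4   87.8] ztop 89 p 0.72
scene bottle_10 111 [422.1 220.6] cap [425.3 218.9  67.3] ztop 69 p 0.7
scene beaker [440. 114.   0.] 0.8
scene beaker [650. 233.   0.] 0.36
scene funnel [ 417. -215.    0.] 0.59
scene spray_flacon [433. -92.  -0.] 0.69
scene coffee_jar [ 625. -126.    6.] 0.75
scene coffee_jar [ 365. -327.    6.] 0.44
scene stock_bottle [651. 229.   6.] 0.75
tray 1725 ((638.0852661132812, 54.79475402832031), (425.0680236816406, 78.85636901855469), 86.02520751953125)
side bottle_120 424 [376.6 308. ] cap [375.4 304.8 125.4] ztop 126 p 0.79
side bottle_60 290 [429.2 -28.2] cap [446.3  -3.7 105.6] ztop 107 p 0.85
side bottle_30 210 [ 336.8 -339.3] cap [ 357.  -321.    88.3] ztop 90 p 0.67
side bottle_10 77 [421.6 218.2] cap [419.5 214.3  67.4] ztop 69 p 0.73
side beaker [442. 117.   0.] 0.58
side funnel [ 430. -214.    0.] 0.68
side spray_flacon [441. -96.   0.] 0.96
side coffee_jar [ 626. -123.    6.] 0.69
side stock_bottle [658. 235.   6.] 0.68
tray 832 ((637.42236328125, 50.98966979980469), (423.9587707519531, 80.38839721679688), 86.09822845458984)
```

Call:
move_arm(jaw=[4.5,4.5,4.5,4.5,4.5,4.5,4.5,4.5,4.5,4.5,4.5,4.5], dp=[[0,0,0],[0,0,0],[0,0,0],[0,0,0],[0,0,0],[0,0,0],[0,0,0],[0,0,0],[0,0,0],[0,0,0],[0,0,0],[0,0,0]], turn=[[0,0,0.1046],[0,0,0.1046],[0,0,0.1046],[0,0,0.1046],[0,0,0.1046],[0,0,0.1046],[0,0,0.1046],[0,0,0.1046],[0,0,0.1046],[0,0,0.1046],[0,0,0.1046],[0,0,0.1046]], force=30)

```text
time_s: 2.9
position: [0.2065, 0.5098, 0.2313]
tool_rot: [[0.074, 0.997, 0.0], [0.997, -0.074, 0.0], [0.0, 0.0, -1.0]]
ft_force: [0.5, -0.3, 0.2]
grip_width: 0.0448
gripper_force: 0.0
```

```bash
cat > go.py <<'E'
import sys
from rig import observe
import numpy as np
s=observe();R=np.array(s['tool_rot']);p=np.array(s['position'])
print('t',round(s['time_s'],2),'p',np.round(p*1000,1),'yaw',round(np.degrees(np.arctan2(R[1,1],R[0,1])),2),'z',np.round(R[:,2],4),'q6',round(s['q'][5],1))
for a in sys.argv[1:]:
    T=np.array(eval(a))/1000
    print(a,'tool cm',np.round(R.T@(T-p)*100,2)); p=T
E
python3 go.py 422,219,231 422,219,12 422,219,135 630.2,-51.7,135 630.2,-51.7,19
```

```text
t 2.9 p [206.5 509.8 231.3] yaw -4.26 z [ 0.  0. -1.] q6 59.9
422,219,231 tool cm [-27.4   23.65   0.03]
422,219,12 tool cm [-0.  -0.  21.9]
422,219,135 tool cm [  0.    0.  -12.3]
630.2,-51.7,135 tool cm [-25.45  22.77   0.  ]
630.2,-51.7,19 tool cm [-0.  -0.  11.6]
```

Call:
move_arm(jaw=[4.5,4.5,4.5,4.5,4.5,4.5,4.5,4.5,4.5,4.5,4.5,4.5], dp=[[-2.283,1.971,0],[-2.283,1.971,0],[-2.283,1.971,0],[-2.283,1.971,0],[-2.283,1.971,0],[-2.283,1.971,0],[-2.283,1.971,0],[-2.283,1.971,0],[-2.283,1.971,0],[-2.283,1.971,0],[-2.283,1.971,0],[-2.283,1.971,0]], turn=[[0,0,0],[0,0,0],[0,0,0],[0,0,0],[0,0,0],[0,0,0],[0,0,0],[0,0,0],[0,0,0],[0,0,0],[0,0,0],[0,0,0]])

```text
time_s: 3.9
position: [0.4242, 0.2188, 0.2315]
tool_rot: [[0.069, 0.998, 0.0], [0.998, -0.069, 0.0], [0.0, 0.0, -1.0]]
ft_force: [0.2, 0.1, 0.3]
grip_width: 0.0448
gripper_force: 0.0
```

```bash
cat > w.py <<'E'
# wrist look: back-project depth, list mean cap-top position of bottles seen
from h import *
import sys
def wrist():
    s=observe();R=np.array(s['tool_rot']);p=np.array(s['position'])
    im,d=cams.get_image('wrist');c=cams.calibration('wrist');T=np.array(c['tool_from_camera'])
    f=210/np.tan(np.radians(c['vertical_fov']/2))
    v,u=np.mgrid[:420,:560]+.5;x=u-c['cx'];y=v-c['cy'];r=np.hypot(x,y)+1e-9;t=r/f
    k=np.tan(t)*d/r
    C=np.stack([x*k,-y*k,-d,np.ones_like(d)],-1);W=(C@T.T)[...,:3]@R.T+p
    W[(d<=0)|(t>1.4)]=np.nan
    return im,W
if __name__=='__main__':
    im,W=wrist();cv2.imwrite(f'pics/{sys.argv[1]}.png',im[:,:,::-1])
    for a in cams.outline_of('wrist','bottle_10')[:6]:
        P=W[a['mask']];P=P[~np.isnan(P[:,0])]
        if len(P)<10: continue
        z=np.percentile(P[:,2],95);C=P[P[:,2]>z-.004]
        print(np.round(np.array(a['box'][:2])*[560,420]),round(a['p'],2),'top',round(z*1000),'cap',np.round((C.min(0)+C.max(0))[:2]*500,1),np.round(np.median(C,0)[:2]*1000,1))
E
python3 w.py w1; python3 go.py 422,219,12
```

```text
[280. 178.] 0.65 top 70 cap [423.5 219.7] [423.5 220.1]
[312. 331.] 0.63 top 74 cap [448.9  15.8] [450.   18.3]
[225.  95.] 0.58 top 128 cap [378.2 308.7] [378.8 308.6]
t 4.0 p [425.6 217.4 231.2] yaw -4.21 z [ 7.e-04 -7.e-04 -1.e+00] q6 17.1
422,219,12 tool cm [ 0.14 -0.39 21.92]
```

View pics/w1.png

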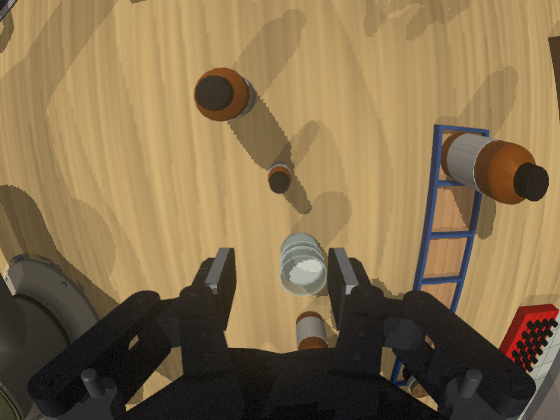

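The wrist view shows the 10 bottle at (280,178), the 120 at (222,92), the beaker below at (303,265) and the tray to the right. The wrist estimate of the 10 bottle, (423,219.5), agrees with the scene and side fits.

Call:
move_arm(jaw=[4.5,4.5,4.5,4.5,4.5,4.5,4.5,4.5], dp=[[0,0,2.5],[0,0,2.5],[0,0,2.5],[0,0,2.5],[0,0,2.0],[0,0,1.0],[0,0,0],[0,0,0]], turn=[[0,0,0],[0,0,0],[0,0,0],[0,0,0],[0,0,0],[0,0,0],[0,0,0],[0,0,0]])

```text
time_s: 4.67
position: [0.4233, 0.2205, 0.1014]
tool_rot: [[0.069, 0.998, -0.001], [0.998, -0.069, -0.0], [-0.0, -0.001, -1.0]]
ft_force: [0.7, -0.6, -0.1]
grip_width: 0.045
gripper_force: 0.0
```

```bash
python3 go.py 422.5,219,12
```

```text
t 4.67 p [423.3 220.5 101.4] yaw -3.94 z [-5.e-04 -0.e+00 -1.e+00] q6 17.2
422.5,219,12 tool cm [-0.15 -0.06  8.94]
```

Call:
move_arm(jaw=[4.5,4.5,4.5,4.5,4.5,4.5,2.0,2.0,2.0,2.0,2.0,2.0], dp=[[-0.15,0,1.8],[0,0,2.2],[0,0,2.2],[0,0,1.6],[0,0,1.1],[0,0,0],[0,0,0],[0,0,0],[0,0,0],[0,0,0],[0,0,0],[0,0,0]], turn=[[0,0,0],[0,0,0],[0,0,0],[0,0,0],[0,0,0],[0,0,0],[0,0,0],[0,0,0],[0,0,0],[0,0,0],[0,0,0],[0,0,0]], force=30)

```text
time_s: 5.67
position: [0.4241, 0.2189, 0.0136]
tool_rot: [[0.069, 0.998, 0.003], [0.998, -0.069, 0.001], [0.001, 0.003, -1.0]]
ft_force: [-0.3, 1.4, 6.3]
grip_width: 0.0246
gripper_force: 29.9
```

```bash
python3 go.py 422.5,219,135 630.2,-51.7,135 630.2,-51.7,18
```

```text
t 5.67 p [424.1 218.9  13.6] yaw -3.96 z [ 2.7e-03  7.0e-04 -1.0e+00] q6 17.0
422.5,219,135 tool cm [ 1.000e-02 -1.300e-01 -1.214e+01]
630.2,-51.7,135 tool cm [-25.57  22.59   0.04]
630.2,-51.7,18 tool cm [-1.00e-02 -3.00e-02  1.17e+01]
```

Call:
move_arm(jaw=[2.0,2.0,2.0,2.0,2.0,2.0,2.0], dp=[[0,0,-0.8],[0,0,-1.8],[0,0,-2.6],[0,0,-2.8],[0,0,-2.6],[0,0,-1.6],[0,0,0]], turn=[[0,0,0],[0,0,0],[0,0,0],[0,0,0],[0,0,0],[0,0,0],[0,0,0]])

```text
time_s: 6.25
position: [0.4247, 0.219, 0.1382]
tool_rot: [[0.069, 0.998, 0.007], [0.998, -0.069, 0.002], [0.002, 0.007, -1.0]]
ft_force: [0.4, 0.4, 0.3]
grip_width: 0.0242
gripper_force: 29.5
```

Call:
move_arm(jaw=[2.0,2.0,2.0,2.0,2.0,2.0,2.0,2.0,2.0,2.0,2.0,2.0], dp=[[-1.0,0.88,0],[-2.0,1.76,0],[-2.6,2.3,0],[-2.8,2.5,0],[-2.8,2.5,0],[-2.8,2.5,0],[-2.8,2.5,0],[-2.8,2.5,0],[-2.6,2.3,0],[-2.0,1.76,0],[-1.37,1.2,0],[0,0,0]], turn=[[0,0,0],[0,0,0],[0,0,0],[0,0,0],[0,0,0],[0,0,0],[0,0,0],[0,0,0],[0,0,0],[0,0,0],[0,0,0],[0,0,0]])

```text
time_s: 7.25
position: [0.6333, -0.0553, 0.133]
tool_rot: [[0.072, 0.997, -0.001], [0.997, -0.072, -0.0], [-0.0, -0.001, -1.0]]
ft_force: [-0.4, 0.3, -0.6]
grip_width: 0.0243
gripper_force: 29.5
```

```bash
python3 go.py 630.2,-51.7,60
python3 - <<'E'
from w import *
im,W=wrist();cv2.imwrite('pics/w2.png',im[:,:,::-1])
for a in cams.outline_of('wrist','tray')[:1]:
    P=W[a['mask']];P=P[~np.isnan(P[:,0])];T=P[(P[:,2]>.012)&(P[:,2]<.022)]
    print(a['p'],len(T),cv2.minAreaRect((T[:,:2]*1000).astype(np.float32)),T.min(0),T.max(0))
E
```

```text
t 7.25 p [633.3 -55.3 133. ] yaw -4.14 z [-6.e-04 -5.e-04 -1.e+00] q6 -11.5
630.2,-51.7,60 tool cm [ 0.34 -0.33  7.3 ]
0.82 4685 ((635.22705078125, 0.7620086669921875), (216.31253051757812, 76.61231994628906), 86.09151458740234) [ 0.59027691 -0.10462528  0.01200215] [0.68028928 0.11116788 0.02004495]
```

View pics/w2.png

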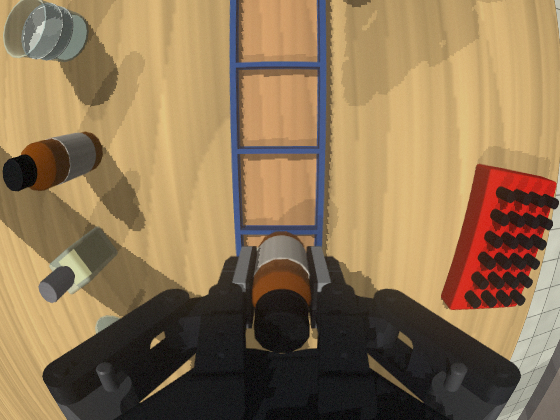

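The wrist view shows the 10 bottle held upright just above the target bay. Dividers are at rows 66, 151 and 232, so I'll use them to confirm the bay position along the row.

```bash
python3 - <<'E'
from w import *
im,W=wrist()
for r in(66,151,231):
    print(r,np.round(np.nanmedian(W[r-1:r+2,265:296].reshape(-1,3),0)*1000,1))
E
python3 go.py 631,-51.5,70
```

```text
66 [638.6  54.6  17.1]
151 [633.8 -14.3  10.6]
231 [631.5 -83.4  13.8]
t 7.4 p [631.4 -51.6 133.7] yaw -3.96 z [-1.6e-03  6.0e-04 -1.0e+00] q6 -11.4
631,-51.5,70 tool cm [ 0.   -0.03  6.37]
```

Call:
move_arm(jaw=[2.0,2.0,2.0,2.0,2.0,2.0,2.0,2.0,2.0], dp=[[0.1,0,1.2],[0,0,2.2],[0,0,2.4],[0,0,2.2],[0,0,1.6],[0,0,0.9],[0,0,0.4],[0,0,0.1],[0,0,0]], turn=[[0,0,0],[0,0,0],[0,0,0],[0,0,0],[0,0,0],[0,0,0],[0,0,0],[0,0,0],[0,0,0]])

```text
time_s: 8.15
position: [0.6325, -0.0509, 0.0251]
tool_rot: [[0.069, 0.998, 0.001], [0.998, -0.069, -0.0], [-0.0, 0.001, -1.0]]
ft_force: [-0.2, 0.5, -0.3]
grip_width: 0.0241
gripper_force: 29.5
```

```bash
python3 go.py 631.5,-50.5,19; python3 -c "
from rig import observe;s=observe();print(s['ft_force'],s['grip_width'])"
```

```text
t 8.15 p [632.5 -50.9  25.1] yaw -3.94 z [ 1.1e-03 -3.0e-04 -1.0e+00] q6 -11.3
631.5,-50.5,19 tool cm [ 0.03 -0.1   0.61]
[-0.16199764  0.52603332 -0.26645734] 0.024061163248482786
```

Call:
move_arm(jaw=[2.0,2.0,2.0,2.0], dp=[[0,-0.05,0.2],[0,0,0.2],[0,0,0.1],[0,0,0]], turn=[[0,0,0],[0,0,0],[0,0,0],[0,0,0]])

```text
time_s: 8.48
position: [0.6318, -0.0512, 0.0197]
tool_rot: [[0.069, 0.998, 0.001], [0.998, -0.069, -0.0], [-0.0, 0.001, -1.0]]
ft_force: [-0.2, -1.2, 0.2]
grip_width: 0.0238
gripper_force: 29.6
```

Call:
move_arm(jaw=[2.0,2.0,2.0], dp=[[0,0,0.1],[0,0,0],[0,0,0]], turn=[[0,0,0],[0,0,0],[0,0,0]])

```text
time_s: 8.73
position: [0.6318, -0.0512, 0.0196]
tool_rot: [[0.069, 0.998, 0.001], [0.998, -0.069, -0.0], [-0.0, 0.001, -1.0]]
ft_force: [-3.8, 0.9, 8.6]
grip_width: 0.0243
gripper_force: 30.3
```

Call:
move_arm(jaw=[2.6,3.4,4.0,4.0,4.0,4.0,4.0,4.0,4.0,4.0,4.0], dp=[[0,0,0],[0,0,0],[0,0,0],[0,0,0],[0,0,-1.0],[0,0,-2.2],[0,0,-2.6],[0,0,-2.6],[0,0,-2.4],[0,0,-1.2],[0,0,0]], turn=[[0,0,0],[0,0,0],[0,0,0],[0,0,0],[0,0,0],[0,0,0],[0,0,0],[0,0,0],[0,0,0],[0,0,0],[0,0,0]])

```text
time_s: 9.65
position: [0.6329, -0.0514, 0.1422]
tool_rot: [[0.069, 0.998, 0.006], [0.998, -0.069, -0.002], [-0.001, 0.006, -1.0]]
ft_force: [-0.2, 0.6, 0.2]
grip_width: 0.0401
gripper_force: 0.0
```

```bash
python3 go.py 359.5,-319,140 359.5,-319,24
```

```text
t 9.65 p [632.9 -51.4 142.2] yaw -3.96 z [ 0.0062 -0.0017 -1.    ] q6 -11.3
359.5,-319,140 tool cm [-28.58 -25.43   0.1 ]
359.5,-319,24 tool cm [ 1.00e-02 -7.00e-02  1.16e+01]
```

Call:
move_arm(jaw=[5.5,5.5,5.5,5.5,5.5,5.5,5.5,5.5,5.5,5.5,5.5,5.5], dp=[[-1.4,-1.24,0],[-2.6,-2.3,0],[-2.9,-2.57,0],[-2.9,-2.57,0],[-2.9,-2.57,0],[-2.9,-2.57,0],[-2.9,-2.57,0],[-2.9,-2.57,0],[-2.9,-2.57,0],[-2.6,-2.3,0],[-1.7,-1.5,0],[0,0,0]], turn=[[0,0,0],[0,0,0],[0,0,0],[0,0,0],[0,0,0],[0,0,0],[0,0,0],[0,0,0],[0,0,0],[0,0,0],[0,0,0],[0,0,0]])

```text
time_s: 10.65
position: [0.3566, -0.3213, 0.1378]
tool_rot: [[0.073, 0.997, -0.001], [0.997, -0.073, 0.0], [0.0, -0.001, -1.0]]
ft_force: [0.8, -0.6, 0.3]
grip_width: 0.0548
gripper_force: 0.0
```

```bash
python3 w.py w3;python3 go.py 359.5,-319,24
```

```text
[284. 203.] 0.83 top 90 cap [ 359.7 -319. ] [ 359.8 -318.4]
t 10.75 p [ 358.6 -319.1  137.8] yaw -4.08 z [-5.0e-04  1.1e-03 -1.0e+00] q6 -51.8
359.5,-319,24 tool cm [-0.    0.09 11.38]
```

Call:
move_arm(jaw=[5.5,5.5,5.5,5.5,5.5,5.5,5.5,2.8,2.8,2.8,2.8,2.8], dp=[[0,0.07,1.2],[0,0,2.4],[0,0,2.6],[0,0,2.4],[0,0,1.8],[0,0,1.0],[0,0,0],[0,0,0],[0,0,0],[0,0,0],[0,0,0],[0,0,0]], turn=[[0,0,0],[0,0,0],[0,0,0],[0,0,0],[0,0,0],[0,0,0],[0,0,0],[0,0,0],[0,0,0],[0,0,0],[0,0,0],[0,0,0]])

```text
time_s: 11.75
position: [0.3602, -0.3191, 0.025]
tool_rot: [[0.069, 0.998, 0.001], [0.998, -0.069, -0.001], [-0.001, 0.001, -1.0]]
ft_force: [0.8, 0.9, 3.3]
grip_width: 0.0323
gripper_force: 29.9
```

```bash
python3 go.py 359.5,-319,150 635.6,19.6,150 635.6,19.6,30
```

```text
t 11.75 p [ 360.2 -319.1   25. ] yaw -3.97 z [ 8.e-04 -1.e-03 -1.e+00] q6 -51.7
359.5,-319,150 tool cm [ -0.    -0.06 -12.5 ]
635.6,19.6,150 tool cm [ 3.569e+01  2.520e+01 -1.000e-02]
635.6,19.6,30 tool cm [ 1.0e-02 -1.0e-02  1.2e+01]
```

Call:
move_arm(jaw=[2.8,2.8,2.8,2.8,2.8,2.8,2.8], dp=[[0,0,-0.8],[0,0,-1.8],[0,0,-2.6],[0,0,-3.0],[0,0,-2.6],[0,0,-1.6],[0,0,0]], turn=[[0,0,0],[0,0,0],[0,0,0],[0,0,0],[0,0,0],[0,0,0],[0,0,0]])

```text
time_s: 12.33
position: [0.3607, -0.3201, 0.1521]
tool_rot: [[0.069, 0.998, 0.004], [0.998, -0.069, -0.006], [-0.006, 0.004, -1.0]]
ft_force: [1.1, -0.6, -0.4]
grip_width: 0.0321
gripper_force: 29.9
```

Call:
move_arm(jaw=[2.8,2.8,2.8,2.8,2.8,2.8,2.8,2.8,2.8,2.8], dp=[[0.8,0.565,0],[1.6,1.13,0],[2.3,1.62,0],[2.5,1.765,0],[2.5,1.765,0],[2.5,1.765,0],[2.5,1.765,0],[2.5,1.765,0],[2.5,1.765,0],[2.5,1.765,0]], turn=[[0,0,0],[0,0,0],[0,0,0],[0,0,0],[0,0,0],[0,0,0],[0,0,0],[0,0,0],[0,0,0],[0,0,0]])

```text
time_s: 13.17
position: [0.5318, -0.106, 0.1468]
tool_rot: [[0.069, 0.998, -0.003], [0.998, -0.069, 0.001], [0.001, -0.003, -1.0]]
ft_force: [0.5, -1.2, -0.3]
grip_width: 0.0326
gripper_force: 29.9
```

Call:
move_arm(jaw=[2.8,2.8,2.8,2.8,2.8,2.8,2.8,2.8], dp=[[2.5,1.765,0],[2.5,1.765,0],[2.5,1.765,0],[2.5,1.765,0],[2.0,1.41,0],[1.5,1.06,0],[0,0,0],[0,0,0]], turn=[[0,0,0],[0,0,0],[0,0,0],[0,0,0],[0,0,0],[0,0,0],[0,0,0],[0,0,0]])

```text
time_s: 13.83
position: [0.6355, 0.021, 0.1464]
tool_rot: [[0.068, 0.998, -0.003], [0.998, -0.068, 0.0], [0.0, -0.003, -1.0]]
ft_force: [-0.7, 0.2, -1.3]
grip_width: 0.0321
gripper_force: 30.0
```

```bash
python3 go.py 635.6,19.6,33
python3 - <<'E'
from w import *
im,W=wrist();cv2.imwrite('pics/w4.png',im[:,:,::-1])
E
```

```text
t 13.83 p [635.5  21.  146.4] yaw -3.87 z [-3.2e-03  4.0e-04 -1.0e+00] q6 -4.9
635.6,19.6,33 tool cm [-0.14  0.06 11.34]
```

View pics/w4.png

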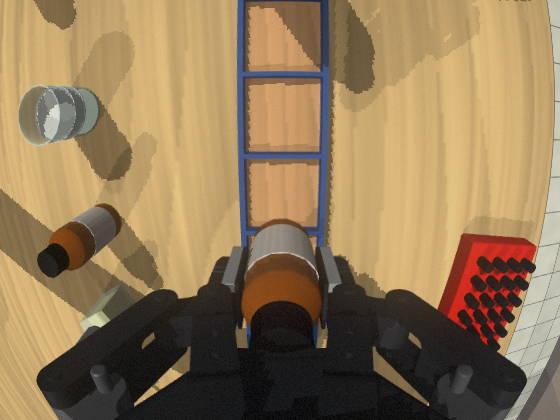

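The 30 bottle is held upright over the third bay. The nearest visible divider at row 231 lies just beyond it, as expected.

Call:
move_arm(jaw=[2.8,2.8,2.8,2.8,2.8,2.8,2.8,2.8,2.8], dp=[[-0.1,0,1.2],[0,0,2.2],[0,0,2.4],[0,0,2.2],[0,0,1.6],[0,0,1.0],[0,0,0.6],[0,0,0],[0,0,0]], turn=[[0,0,0],[0,0,0],[0,0,0],[0,0,0],[0,0,0],[0,0,0],[0,0,0],[0,0,0],[0,0,0]])

```text
time_s: 14.63
position: [0.6361, 0.0185, 0.037]
tool_rot: [[0.07, 0.998, 0.001], [0.998, -0.07, -0.0], [-0.0, 0.001, -1.0]]
ft_force: [0.2, 0.9, -0.1]
grip_width: 0.0323
gripper_force: 30.0
```

Call:
move_arm(jaw=[2.8,2.8,2.8], dp=[[0,0,0.2],[0,0,0],[0,0,0]], turn=[[0,0,0],[0,0,0],[0,0,0]])

```text
time_s: 14.88
position: [0.6361, 0.0187, 0.0349]
tool_rot: [[0.069, 0.998, 0.001], [0.998, -0.069, -0.0], [-0.0, 0.001, -1.0]]
ft_force: [-0.3, 0.2, -0.4]
grip_width: 0.0321
gripper_force: 30.0
```

Expected contact at about z=31.

Call:
move_arm(jaw=[2.8,2.8,2.8,2.8], dp=[[0,0,0.2],[0,0,0.1],[0,0,0],[0,0,0]], turn=[[0,0,0],[0,0,0],[0,0,0],[0,0,0]])

```text
time_s: 15.22
position: [0.6359, 0.0188, 0.0313]
tool_rot: [[0.069, 0.998, -0.0], [0.998, -0.069, 0.0], [0.0, -0.0, -1.0]]
ft_force: [-0.3, -0.6, -0.2]
grip_width: 0.0321
gripper_force: 30.0
```

Call:
move_arm(jaw=[2.8,2.8,2.8], dp=[[0,0,0.1],[0,0,0],[0,0,0]], turn=[[0,0,0],[0,0,0],[0,0,0]])

```text
time_s: 15.47
position: [0.636, 0.0187, 0.031]
tool_rot: [[0.069, 0.998, 0.001], [0.998, -0.069, -0.0], [-0.0, 0.001, -1.0]]
ft_force: [-2.2, 0.7, 6.0]
grip_width: 0.0323
gripper_force: 30.5
```

Call:
move_arm(jaw=[3.4,4.2,5.0,5.0,5.0,5.0,5.0,5.0,5.0,5.0,5.0], dp=[[0,0,0],[0,0,0],[0,0,0],[0,0,0],[0,0,-1.0],[0,0,-2.2],[0,0,-2.6],[0,0,-2.6],[0,0,-2.4],[0,0,-1.2],[0,0,0]], turn=[[0,0,0],[0,0,0],[0,0,0],[0,0,0],[0,0,0],[0,0,0],[0,0,0],[0,0,0],[0,0,0],[0,0,0],[0,0,0]])

```text
time_s: 16.38
position: [0.6371, 0.0186, 0.1543]
tool_rot: [[0.069, 0.998, 0.007], [0.998, -0.069, -0.001], [-0.001, 0.007, -1.0]]
ft_force: [-0.6, -0.4, -0.1]
grip_width: 0.05
gripper_force: 0.0
```

```bash
python3 go.py 448.7,1,152 448.7,1,40
```

```text
t 16.38 p [637.1  18.6 154.3] yaw -3.96 z [ 0.0065 -0.001  -1.    ] q6 -5.0
448.7,1,152 tool cm [ -3.06 -18.68   0.11]
448.7,1,40 tool cm [ 1.00e-02 -7.00e-02  1.12e+01]
```

Call:
move_arm(jaw=[6.0,6.0,6.0,6.0,6.0,6.0,6.0,6.0,6.0,6.0,6.0], dp=[[-0.2,-1.2,0],[-0.34,-2.1,0],[-0.42,-2.6,0],[-0.42,-2.6,0],[-0.42,-2.6,0],[-0.42,-2.6,0],[-0.4,-2.4,0],[-0.3,-1.6,0],[-0.14,-0.9,0],[0,0,0],[0,0,0]], turn=[[0,0,0],[0,0,0],[0,0,0],[0,0,0],[0,0,0],[0,0,0],[0,0,0],[0,0,0],[0,0,0],[0,0,0],[0,0,0]])

```text
time_s: 17.3
position: [0.4488, 0.001, 0.1503]
tool_rot: [[0.07, 0.998, 0.001], [0.998, -0.07, -0.0], [0.0, 0.001, -1.0]]
ft_force: [0.5, 0.2, 1.0]
grip_width: 0.0597
gripper_force: 0.0
```

```bash
python3 w.py w5;python3 go.py 448.7,1,40
```

```text
[283. 208.] 0.91 top 108 cap [449.6   1.3] [449.9   2.1]
[492. 171.] 0.84 top 95 cap [635.7  17.9] [634.5  18.3]
[475. 239.] 0.83 top 75 cap [632.  -50.3] [630.6 -49.9]
t 17.4 p [449.3   1.  150.2] yaw -3.96 z [ 5.e-04 -1.e-04 -1.e+00] q6 -11.1
448.7,1,40 tool cm [-0.   -0.06 11.02]
```

Placed bottles sit as expected (tops at 95 and 75 mm). Grasp the 60.

Call:
move_arm(jaw=[6.0,6.0,6.0,6.0,6.0,6.0,6.0,3.4,3.4,3.4,3.4,3.4], dp=[[0,0,1.2],[0,0,2.4],[0,0,2.6],[0,0,2.2],[0,0,1.7],[0,0,0.9],[0,0,0],[0,0,0],[0,0,0],[0,0,0],[0,0,0],[0,0,0]], turn=[[0,0,0],[0,0,0],[0,0,0],[0,0,0],[0,0,0],[0,0,0],[0,0,0],[0,0,0],[0,0,0],[0,0,0],[0,0,0],[0,0,0]])

```text
time_s: 18.4
position: [0.4486, 0.001, 0.0408]
tool_rot: [[0.069, 0.998, 0.001], [0.998, -0.069, -0.0], [-0.0, 0.001, -1.0]]
ft_force: [0.6, 0.1, 3.1]
grip_width: 0.0382
gripper_force: 30.3
```

```bash
python3 go.py 448.7,1,150 640.4,89.2,150 640.4,89.2,48
```

```text
t 18.4 p [448.6   1.   40.8] yaw -3.96 z [ 1.2e-03 -3.0e-04 -1.0e+00] q6 -11.1
448.7,1,150 tool cm [ -0.     0.02 -10.92]
640.4,89.2,150 tool cm [10.12 18.51  0.02]
640.4,89.2,48 tool cm [ 0.00e+00 -1.00e-02  1.02e+01]
```

Call:
move_arm(jaw=[3.4,3.4,3.4,3.4,3.4,3.4,3.4], dp=[[0,0,-0.8],[0,0,-1.8],[0,0,-2.4],[0,0,-2.4],[0,0,-2.2],[0,0,-1.3],[0,0,0]], turn=[[0,0,0],[0,0,0],[0,0,0],[0,0,0],[0,0,0],[0,0,0],[0,0,0]])

```text
time_s: 18.98
position: [0.4493, 0.0008, 0.1523]
tool_rot: [[0.069, 0.998, 0.006], [0.998, -0.069, -0.002], [-0.001, 0.006, -1.0]]
ft_force: [-0.1, 0.5, -0.6]
grip_width: 0.0383
gripper_force: 30.4
```

Call:
move_arm(jaw=[3.4,3.4,3.4,3.4,3.4,3.4,3.4,3.4,3.4,3.4,3.4,3.4], dp=[[0.48,0.88,0],[0.92,1.68,0],[1.2,2.2,0],[1.3,2.38,0],[1.3,2.38,0],[1.3,2.38,0],[1.3,2.38,0],[1.1,2.0,0],[0.8,1.46,0],[0.42,0.77,0],[0,0,0],[0,0,0]], turn=[[0,0,0],[0,0,0],[0,0,0],[0,0,0],[0,0,0],[0,0,0],[0,0,0],[0,0,0],[0,0,0],[0,0,0],[0,0,0],[0,0,0]])

```text
time_s: 19.98
position: [0.6396, 0.0896, 0.1475]
tool_rot: [[0.069, 0.998, -0.003], [0.998, -0.069, 0.0], [-0.0, -0.003, -1.0]]
ft_force: [-0.3, 0.4, -1.4]
grip_width: 0.0382
gripper_force: 30.4
```

```bash
python3 go.py 640.4,89.2,47
```

```text
t 19.98 p [639.6  89.6 147.5] yaw -3.94 z [-2.9e-03  1.0e-04 -1.0e+00] q6 1.4
640.4,89.2,47 tool cm [-0.03  0.11 10.05]
```

Call:
move_arm(jaw=[3.4,3.4,3.4,3.4,3.4,3.4,3.4,3.4,3.4], dp=[[0,0,1.2],[0,0,2.0],[0,0,2.2],[0,0,1.9],[0,0,1.4],[0,0,0.8],[0,0,0.4],[0,0,0],[0,0,0]], turn=[[0,0,0],[0,0,0],[0,0,0],[0,0,0],[0,0,0],[0,0,0],[0,0,0],[0,0,0],[0,0,0]])

```text
time_s: 20.73
position: [0.6401, 0.0891, 0.051]
tool_rot: [[0.069, 0.998, 0.001], [0.998, -0.069, -0.0], [0.0, 0.001, -1.0]]
ft_force: [-0.2, -0.7, -0.3]
grip_width: 0.038
gripper_force: 30.4
```

Call:
move_arm(jaw=[3.4,3.4,3.4], dp=[[0,0,0.1],[0,0,0],[0,0,0]], turn=[[0,0,0],[0,0,0],[0,0,0]])

```text
time_s: 20.98
position: [0.6401, 0.0892, 0.0499]
tool_rot: [[0.069, 0.998, 0.001], [0.998, -0.069, -0.0], [0.0, 0.001, -1.0]]
ft_force: [-0.1, -0.2, -0.7]
grip_width: 0.0382
gripper_force: 30.4
```

Call:
move_arm(jaw=[3.4,3.4,3.4,3.4], dp=[[0,0,0.2],[0,0,0.1],[0,0,0],[0,0,0]], turn=[[0,0,0],[0,0,0],[0,0,0],[0,0,0]])

```text
time_s: 21.32
position: [0.6401, 0.0892, 0.0468]
tool_rot: [[0.069, 0.998, 0.001], [0.998, -0.069, -0.0], [-0.0, 0.001, -1.0]]
ft_force: [-1.6, 0.0, 5.2]
grip_width: 0.0385
gripper_force: 30.7
```

Call:
move_arm(jaw=[3.4,3.4,3.4], dp=[[0,0,0.1],[0,0,0],[0,0,0]], turn=[[0,0,0],[0,0,0],[0,0,0]])

```text
time_s: 21.57
position: [0.6401, 0.0892, 0.0468]
tool_rot: [[0.069, 0.998, 0.001], [0.998, -0.069, -0.0], [-0.0, 0.001, -1.0]]
ft_force: [-4.0, -0.4, 12.1]
grip_width: 0.0385
gripper_force: 31.7
```

Call:
move_arm(jaw=[3.4,4.2,5.0,5.4,5.4,5.4,5.4,5.4,5.4,5.4,5.4,5.4], dp=[[0,0,-0.1],[0,0,0],[0,0,0],[0,0,0],[0,0,0],[0,0,-1.0],[0,0,-2.2],[0,0,-2.6],[0,0,-2.6],[0,0,-2.4],[0,0,-1.2],[0,0,0]], turn=[[0,0,0],[0,0,0],[0,0,0],[0,0,0],[0,0,0],[0,0,0],[0,0,0],[0,0,0],[0,0,0],[0,0,0],[0,0,0],[0,0,0]])

```text
time_s: 22.57
position: [0.6411, 0.0892, 0.1704]
tool_rot: [[0.069, 0.998, 0.007], [0.998, -0.069, -0.0], [0.0, 0.007, -1.0]]
ft_force: [0.4, 0.3, 0.5]
grip_width: 0.0541
gripper_force: 0.0
```

```bash
python3 go.py 378,308.8,168 378,308.8,58
```

```text
t 22.57 p [641.1  89.2 170.4] yaw -3.96 z [ 6.6e-03 -3.0e-04 -1.0e+00] q6 1.4
378,308.8,168 tool cm [ 20.09 -27.76   0.06]
378,308.8,58 tool cm [-0.   -0.07 11.  ]
```

Call:
move_arm(jaw=[7,7,7,7,7,7,7,7,7,7,7,7], dp=[[0.8,-1.1,0],[1.5,-2.07,0],[2.0,-2.76,0],[2.2,-3.04,0],[2.2,-3.04,0],[2.2,-3.04,0],[2.2,-3.04,0],[2.2,-3.04,0],[2.0,-2.76,0],[1.6,-2.21,0],[1.19,-1.64,0],[0,0,0]], turn=[[0,0,0],[0,0,0],[0,0,0],[0,0,0],[0,0,0],[0,0,0],[0,0,0],[0,0,0],[0,0,0],[0,0,0],[0,0,0],[0,0,0]])

```text
time_s: 23.57
position: [0.3739, 0.3104, 0.1658]
tool_rot: [[0.066, 0.998, -0.002], [0.998, -0.066, -0.0], [-0.0, -0.002, -1.0]]
ft_force: [-1.0, -0.2, -0.5]
grip_width: 0.0698
gripper_force: 0.0
```

```bash
python3 w.py w6;python3 go.py 378,308.8,58
```

```text
[286. 209.] 0.81 top 128 cap [378.  309.1] [378.2 310.2]
[503. 339.] 0.7 top 89 cap [548.1 209.2] [647.7 105.3]
t 23.67 p [376.7 308.9 166. ] yaw -3.88 z [-5.e-04 -5.e-04 -1.e+00] q6 29.3
378,308.8,58 tool cm [ 0.    0.14 10.8 ]
```

Call:
move_arm(jaw=[7,7,7,7,7,7,7,4.3,4.3,4.3,4.3,4.3], dp=[[0,0.1,1.2],[0,0,2.2],[0,0,2.6],[0,0,2.2],[0,0,1.6],[0,0,0.9],[0,0,0],[0,0,0],[0,0,0],[0,0,0],[0,0,0],[0,0,0]], turn=[[0,0,0],[0,0,0],[0,0,0],[0,0,0],[0,0,0],[0,0,0],[0,0,0],[0,0,0],[0,0,0],[0,0,0],[0,0,0],[0,0,0]], force=40)

```text
time_s: 24.67
position: [0.3786, 0.3089, 0.0603]
tool_rot: [[0.069, 0.998, 0.002], [0.998, -0.069, 0.001], [0.001, 0.002, -1.0]]
ft_force: [-1.3, -0.9, 6.9]
grip_width: 0.047
gripper_force: 41.5
```

```bash
python3 go.py 378,308.8,130 645,159,130 645,159,68
```

```text
t 24.67 p [378.6 308.9  60.3] yaw -3.96 z [ 2.e-03  7.e-04 -1.e+00] q6 29.3
378,308.8,130 tool cm [-0.01 -0.05 -6.97]
645,159,130 tool cm [-13.1   27.67   0.04]
645,159,68 tool cm [-0.01 -0.01  6.2 ]
```

Call:
move_arm(jaw=[4.3,4.3,4.3,4.3,4.3,4.3,4.3], dp=[[0,0,-0.8],[0,0,-1.6],[0,0,-2.0],[0,0,-2.2],[0,0,-1.8],[0,0,-1.0],[0,0,0]], turn=[[0,0,0],[0,0,0],[0,0,0],[0,0,0],[0,0,0],[0,0,0],[0,0,0]])

```text
time_s: 25.25
position: [0.3787, 0.3092, 0.1557]
tool_rot: [[0.069, 0.998, 0.004], [0.998, -0.069, 0.002], [0.002, 0.004, -1.0]]
ft_force: [-1.0, 0.3, -2.5]
grip_width: 0.0466
gripper_force: 41.9
```

Call:
move_arm(jaw=[4.3,4.3,4.3,4.3,4.3,4.3,4.3,4.3,4.3,4.3], dp=[[-0.8,0.4,0],[-1.6,1.0,0],[-2.0,1.6,0],[-2.2,2.0,0],[-2.2,2.2,0],[-2.0,2.2,0],[-1.4,2.2,0],[-0.9,1.4,0],[0,0.8,0],[0,0,0]], turn=[[0,0,0],[0,0,0],[0,0,0],[0,0,0],[0,0,0],[0,0,0],[0,0,0],[0,0,0],[0,0,0],[0,0,0]])

```text
time_s: 26.08
position: [0.5075, 0.1675, 0.1522]
tool_rot: [[0.071, 0.997, -0.002], [0.997, -0.071, -0.0], [-0.0, -0.002, -1.0]]
ft_force: [-0.8, -0.0, -2.7]
grip_width: 0.047
gripper_force: 41.9
```

```bash
python3 go.py 645,159,150 645,159,68
```

```text
t 26.08 p [507.5 167.5 152.2] yaw -4.07 z [-1.5e-03 -1.0e-04 -1.0e+00] q6 9.6
645,159,150 tool cm [ 0.12 13.77  0.2 ]
645,159,68 tool cm [0.   0.01 8.2 ]
```

Call:
move_arm(jaw=[4.3,4.3,4.3,4.3,4.3,4.3,4.3,4.3,4.3,4.3], dp=[[0,0.8,0],[0,1.7,0],[0,2.3,0],[0,2.5,0],[0,2.5,0],[0,2.0,0],[0,1.3,0],[0,0.6,0],[0,0,0],[0,0,0]], turn=[[0,0,0],[0,0,0],[0,0,0],[0,0,0],[0,0,0],[0,0,0],[0,0,0],[0,0,0],[0,0,0],[0,0,0]])

```text
time_s: 26.92
position: [0.6425, 0.1596, 0.1529]
tool_rot: [[0.068, 0.998, -0.001], [0.998, -0.068, 0.0], [-0.0, -0.001, -1.0]]
ft_force: [-0.5, -0.2, -2.7]
grip_width: 0.0471
gripper_force: 42.0
```

```bash
python3 go.py 645,159,68; python3 w.py w7
```

```text
t 26.92 p [642.5 159.6 152.9] yaw -3.92 z [-0.0013  0.     -1.    ] q6 7.6
645,159,68 tool cm [-0.05  0.27  8.49]
[281. 270.] 0.74 top 220 cap [644.2 167.7] [644.2 168.6]
```

View pics/w7.png

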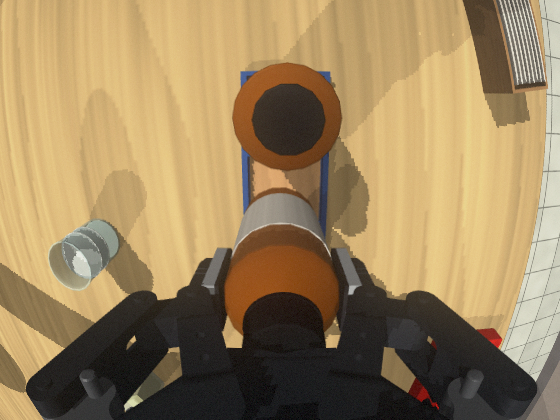

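The 120 bottle is held in line with the tray next to the stock bottle (288,117), with clear gaps.

Call:
move_arm(jaw=[4.3,4.3,4.3,4.3,4.3,4.3,4.3,4.3,4.3], dp=[[0,0.2,0.8],[0,0,1.6],[0,0,2.0],[0,0,1.7],[0,0,1.1],[0,0,0.6],[0,0,0.4],[0,0,0],[0,0,0]], turn=[[0,0,0],[0,0,0],[0,0,0],[0,0,0],[0,0,0],[0,0,0],[0,0,0],[0,0,0],[0,0,0]])

```text
time_s: 27.77
position: [0.6457, 0.159, 0.072]
tool_rot: [[0.069, 0.998, 0.001], [0.998, -0.069, 0.0], [0.0, 0.001, -1.0]]
ft_force: [-1.2, 0.5, -2.6]
grip_width: 0.047
gripper_force: 42.0
```

Call:
move_arm(jaw=[4.3,4.3,4.3], dp=[[0,0,0.1],[0,0,0],[0,0,0]], turn=[[0,0,0],[0,0,0],[0,0,0]])

```text
time_s: 28.02
position: [0.6455, 0.1589, 0.0708]
tool_rot: [[0.069, 0.998, 0.001], [0.998, -0.069, 0.0], [0.0, 0.001, -1.0]]
ft_force: [-0.1, 0.7, -2.7]
grip_width: 0.0473
gripper_force: 42.0
```

Call:
move_arm(jaw=[4.3,4.3,4.3,4.3], dp=[[0,0,0.2],[0,0,0.15],[0,0,0],[0,0,0]], turn=[[0,0,0],[0,0,0],[0,0,0],[0,0,0]])

```text
time_s: 28.35
position: [0.6453, 0.1589, 0.0667]
tool_rot: [[0.069, 0.998, -0.0], [0.998, -0.069, -0.0], [-0.0, -0.0, -1.0]]
ft_force: [1.1, 0.2, -2.2]
grip_width: 0.047
gripper_force: 42.1
```

Call:
move_arm(jaw=[4.3,4.3,4.3], dp=[[0,0,0.1],[0,0,0],[0,0,0]], turn=[[0,0,0],[0,0,0],[0,0,0]])

```text
time_s: 28.6
position: [0.6454, 0.1589, 0.0664]
tool_rot: [[0.069, 0.998, 0.001], [0.998, -0.069, 0.0], [0.0, 0.001, -1.0]]
ft_force: [-1.8, -0.2, 3.5]
grip_width: 0.0472
gripper_force: 42.3
```

Contact; release and rise.

Call:
move_arm(jaw=[4.9,5.6,6.4,6.4,6.4,6.4,6.4,6.4,6.4,6.4,6.4,6.4], dp=[[0,0,0],[0,0,0],[0,0,0],[0,0,0],[0,0,-1.0],[0,0,-2.2],[0,0,-2.8],[0,0,-2.8],[0,0,-2.8],[0,0,-2.2],[0,0,-1.2],[0,0,0]], turn=[[0,0,0],[0,0,0],[0,0,0],[0,0,0],[0,0,0],[0,0,0],[0,0,0],[0,0,0],[0,0,0],[0,0,0],[0,0,0],[0,0,0]])

```text
time_s: 29.6
position: [0.6463, 0.159, 0.2201]
tool_rot: [[0.069, 0.998, 0.007], [0.998, -0.069, 0.0], [0.001, 0.007, -1.0]]
ft_force: [0.1, 0.2, 0.7]
grip_width: 0.0641
gripper_force: 0.0
```

Call:
move_arm(jaw=[6.4,6.4,6.4,6.4,6.4,6.4,6.4,6.4,6.4,6.4,6.4], dp=[[0,-1,0],[0,-2,0],[0,-2.5,0],[0,-2.5,0],[0,-2.5,0],[0,-2.5,0],[0,-2.5,0],[0,-2,0],[0,-1,0],[0,0,0],[0,0,0]], turn=[[0,0,0],[0,0,0],[0,0,0],[0,0,0],[0,0,0],[0,0,0],[0,0,0],[0,0,0],[0,0,0],[0,0,0],[0,0,0]])

```text
time_s: 30.52
position: [0.4613, 0.1717, 0.2159]
tool_rot: [[0.069, 0.998, 0.001], [0.998, -0.069, -0.0], [0.0, 0.001, -1.0]]
ft_force: [-0.5, -0.6, -0.3]
grip_width: 0.0641
gripper_force: 0.0
```

```bash
python3 - <<'E'
from h import *
for n in('scene','side'):
    p,d=cams.get_image(n);cv2.imwrite(f'pics/{n}1.png',p[:,:,::-1])
E
python3 -c "
import cv2,numpy as np
a=cv2.imread('pics/scene1.png')[120:330,130:470];b=cv2.imread('pics/side1.png')[110:320,140:400]
cv2.imwrite('pics/fin.png',np.hstack([cv2.resize(a,(480,296)),cv2.resize(b,(320,296))]))"
```

```text
(no output)
```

View pics/fin.png

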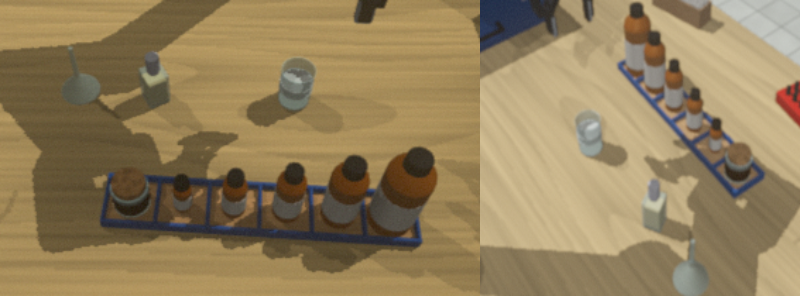

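Both views show the four bottles upright in their bays, falling in size from the stock bottle to the coffee jar. The beaker, funnel and flacon are untouched and the gripper is clear.

```bash
python3 -c "
from rig import ticket;print(ticket.close_job())"
```

```text
the job is handed in; nothing more can be done
None
```

The job is handed in at about 31 s: all four bottles stand upright in the tray in falling size order, from the stock bottle to the smallest beside the coffee jar, and the beaker, funnel and flacon were left where they stood.

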